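# Slide the small loaf tin through between the springform and the big loaf tin

### The job

Push the small loaf tin along the shelf, straight through the narrow gap between the springform pan and the big loaf tin, until the whole of it stands out in the open just beyond both of them, on the side where the ramekin and the muffin cups are kept. Only push it with the fingertips so that it slides flat on the shelf the whole way: do not lift, tip or carry it. Leave the ramekin, muffin cups, pastry brush and biscuit cutter where they are.

Things in the scene. Friction and masses are not known exactly. Their poses are not given: they have to be found in the camera images.
- small_tin: small dark non-stick loaf tin to push: open, loose, about 160 g, slides easily (friction 0.3). 46 mm high, 66 mm wide by 120 mm long over the rolled rim (5 mm bead at the top, its widest part), 58 x 112 mm at the foot. Origin at the centre of its underside, on the shelf; x across its width, y along its length, z up. Starts before the gap, off the big tin's -y end, turned and mostly off to one side; both ends alike.
- loaf_tin: the big dark non-stick loaf tin of the same form, 60 mm high, 110 mm wide by 220 mm long over the rim, 98 x 208 mm at the foot; 43 mm above the shelf (the height of the small tin's rim) its long side lies 52 mm from its middle line. It stands firm and does not give. Origin at the centre of its underside, x across its width towards the springform pan, y along its length, z up. The gap runs along this y, and the small tin must go through it towards +y.
- springform: the round stainless steel springform pan, 200 mm outside diameter (205 mm over the bead at its top), 61 mm high, standing firm beside the big loaf tin's +x long side. Origin at the centre of its underside. Its lever clasp stands 20 mm out from the wall on the pan's own +x side, at the side away from the gap. Between the pan's wall and the big tin's long side the gap is 71.5 to 74.5 mm wide at its narrowest, so the small tin has 5.5 to 8.5 mm of play in all.
- ramekin: small clear glass ramekin, fluted, 74 mm diameter, 42 mm high, loose; origin at the centre of its underside. It stands beyond the gap, out of the small tin's way; leave it alone.
- muffin1: red silicone muffin cup, 68 mm diameter at the rim, 33 mm high, loose and light; origin at the centre of its underside. Beyond the gap; leave it alone.
- muffin2: the other red silicone muffin cup, the same size; beyond the gap; leave it alone. Where the two cups and the ramekin stand is swapped about between them; the nearest straight ahead in line with the gap stands 0.38 m or more from the big tin's centre along its y.
- brush: beech pastry brush lying on the shelf, 215 mm long along its y (bristles at +y), 37 mm wide, 16 mm high, loose; origin on the shelf about the middle of its length. Lies near the small tin on the far side; leave it alone.
- cutter: round steel biscuit cutter, an open ring 60 mm in diameter and 36 mm high, loose; origin at the centre of its lower edge. Stands just behind the small tin, on the robot's side; leave it alone.
Things that resemble listed ones, but are neither listed nor needed, are in the scene too. Leave any red look-alike of the small_tin alone.

How it is judged (in metres and radians):
On the way:
1. the small tin is in the gap between the pan and the big tin (y of small_tin in the frame of loaf_tin between -0.06 and 0.06 m and x of small_tin in the frame of loaf_tin between 0.075 and 0.105 m and height (world z) of small_tin below 0.008 m), for 0.04 s.
At the end, for the whole second after the job is handed in: The small tin stands flat and still on the shelf beyond the gap: its centre is 170 to 330 mm from the big tin's centre along the big tin's +y (so that it is wholly past the big tin's end, which lies at 110 mm) and 10 to 170 mm along its +x, and it got there by way of the gap (y of small_tin in the frame of loaf_tin between 0.17 and 0.33 m and x of small_tin in the frame of loaf_tin between 0.01 and 0.17 m and height (world z) of small_tin below 0.004 m and angle between small_tin's own z axis and vertical below 0.05 rad and linear speed of small_tin below 0.01 m/s); the robot touches nothing.
It fails at once if the small tin is lifted off the shelf (height (world z) of small_tin above 0.01 m).
It fails at once if the small tin is tipped (angle between small_tin's own z axis and vertical above 0.25 rad).
It fails at once if the ramekin, a muffin cup, the brush or the cutter is moved more than 20 mm (distance of any of ramekin, muffin1, muffin2, brush, cutter from where it was at the start of the episode above 0.02 m).
It also fails if it takes over 64 s, if anything falls off the work surface, if the arm or the gripper's body presses on something with over 40 N, if the wrist force passes 120 N, or if a joint passes its speed limit or range.

### The arm

A 6-joint arm with a two-finger parallel gripper is mounted at the origin on the work surface. World frame = base frame: x ahead of the robot, y to its left, z up, the work surface at z = 0. Lengths are in mm, angles in rad, forces in N, time in s.
With the tool pointing down it reaches from about 275 to 1000 mm from the base axis. Payload 8.4 kg.
Tool frame: the origin (TCP) lies on the centre line of the jaws, within the pads' length; the fingertips stand 25 mm ahead of it and the grasp point (between the pads) lies 6 mm ahead of it; z points along the fingers, x is the direction in which the jaws open and shut, and the axes are right-handed (so a half turn about z gives the same grasp; the last joint's range is limited). The gripper opens to 85 mm and grips with 20 to 120 N. Pads are 22 mm wide; open, the fingers measure 114 mm over their backs; the gripper's body (76 mm by 85 mm) begins 54 mm behind the grasp point. The pads swing forward as they close: fully open they stand 13 mm farther back than shut.
Start: joints at [1.223, 0.353, 1.633, -0, 1.155, -0.002], TCP at [211.842, 588.006, 234.581] pointing down, gripper open.
Joint ranges: [-2.63, 2.63], [-0.92, 2.1], [0.06, 2.66], [-1.3, 4.44], [0, 2.69], [-3.02, 3.02]. Speed limits (rad/s): [2.22, 2.22, 2.79, 3.14, 3.14, 3.14].

### API

Orientations are given as [roll, pitch, yaw] about the fixed x, y, z axes, in that order (R = Rz(yaw) Ry(pitch) Rx(roll)).
In Python, from rig import r gives the robot as it stands. The module is installed in compiled form; this text tells all that it offers.
- The arm moves only by the tool jog_arm, never from a script. Its argument "deltas" is a list of rows, each an object with "gripper": the gripper command: -1 is fully open, 1 is shut, values between are in proportion; "translation": the shift along the world's x, y, z in units of 10 cm (1.0 is 10 cm), a list of three; "dr": the turn, a rotation vector about the world's x, y, z in units of pi/2 rad (1.0 is pi/2 rad), a list of three. In form: [{"gripper": gripper, "translation": [x, y, z], "dr": [wx, wy, wz]}, ...]. A call has 1 to 12 rows; each row shifts and turns the commanded pose from where the row before left it; what a row does not reach is not made up. A row lasts 1/12 s, in which the tool goes at most 41.7 mm and 7.16 degrees, less where a joint would pass 70% of its speed; a pose out of reach is approached as far as the arm can. A call with a number of a shift or a turn outside -1 to 1 is refused whole. A call with a gripper value outside its range is refused whole. The fingers move at their own pace and stop on an object; "squeeze" is the grip in N (left out, the last holds). Time passes only in rows, so rows that do not move let the fingers close. It gives the time, the measured TCP pose, the force and the opening at its end, in the units of the state.
- r.sense(): the state, without advancing time (a new reading comes with each control period).
- r.grab_frame(name): name is "scene" or "top" or "wrist"; returns the picture (480x640x3 uint8, blue, green, red); there is no depth.
- r.calibration(name): a dict with "mtx" (3x3 intrinsics, pixels), "world_from_camera" (4x4, takes a point from camera to world coordinates). Camera axes: x right, y down, z forward; pixel columns grow to the right and rows downward; lengths in mm; the calibration is good to about 2 mm. A picture is of the moment at which its call begins: read the wrist's pose just before it. calibration takes no time and is no camera call; for the wrist camera it gives the pose at the moment of the call.
- r.sign_off(): hands the job in, once; it reports no verdict.
The state is a dict: "clock": time; "qpos": joint angles; "qvel": joint speeds; "joint_efforts": joint torques, N m; "eef_pos": TCP position; "tcp_rot": TCP orientation; "contact_force": force on the tool from outside, world axes, zero at the start; "wrist_torque": the same for the moment, N m; "opening": opening from 0.0 (shut) to 1.0 (fully open).
Only numpy, scipy, OpenCV 4.12 (cv2) and the standard library are available. Lean on these libraries where they do the work, as an engineer would, in place of code of your own. Each camera call takes 0.05 s, during which the arm holds its last target. There are 200 camera calls.

## Working session

There is one attempt and no reset: what is moved stays moved. The work goes in short steps, Python scripts to look and compute and a tool call to move; the robot and the scene stay as the last step left them, time stands still between calls to the robot, and variables do not carry over. Pictures are saved under pics/ and viewed, about 8 in all and at most 12, crops included, and the job is handed in when it is done.

Besides the shell and the picture viewer there is one more tool, called after ">>>" as name([rows], argument=value, ...), one row to a line, values as JSON. jog_arm: Moves the arm, as the interface text tells. Shifts and turns lie within -1 to 1; 1 stands for 10 cm of shift or pi/2 rad of turn. Its arguments: {"type":"object","properties":{"deltas":{"type":"array"},"squeeze":{"type":"number"}},"required":["deltas"]}

```bash
mkdir -p pics; python3 - <<'E'
from rig import r
import cv2,numpy as np
s=r.sense();print(s)
for n in("scene","top"):
    cv2.imwrite(f"pics/{n}0.png",r.grab_frame(n)); c=r.calibration(n);print(n,np.round(c["mtx"],1).tolist(),np.round(c["world_from_camera"],3).tolist())
E
```

```text
{'clock': 0.0, 'qpos': array([ 1.22263247e+00,  3.53617486e-01,  1.63415918e+00,  2.03817674e-05,
        1.15518860e+00, -2.38961032e-03]), 'qvel': array([ 0.00138219,  0.00042356, -0.00038661, -0.00134675,  0.00148423,
       -0.00033115]), 'joint_efforts': array([-1.34717287e-03, -6.05256200e+01, -3.42066371e+01, -4.64428820e-05,
        9.56946169e-03, -5.43084511e-08]), 'eef_pos': array([211.65217323, 587.56078996, 233.87011003]), 'tcp_rot': array([-3.14157074e+00,  1.37255662e-03,  1.22501386e+00]), 'contact_force': array([ 0.68325033, -0.67158213, -0.38856644]), 'wrist_torque': array([-2.53126958e-02,  6.70006783e-05, -3.10731582e-02]), 'opening': 0.9983361154150726}
scene [[444.1, 0.0, 310.1], [0.0, 444.1, 240.7], [0.0, 0.0, 1.0]] [[0.731, 0.515, -0.447, 972.812], [0.682, -0.533, 0.501, -493.742], [0.02, -0.671, -0.741, 819.939], [0.0, 0.0, 0.0, 1.0]]
top [[482.2, 0.0, 319.3], [0.0, 482.2, 242.8], [0.0, 0.0, 1.0]] [[0.005, -0.993, 0.114, 373.777], [-1.0, -0.006, -0.007, 11.763], [0.007, -0.114, -0.993, 1146.774], [0.0, 0.0, 0.0, 1.0]]
```

View pics/top0.png

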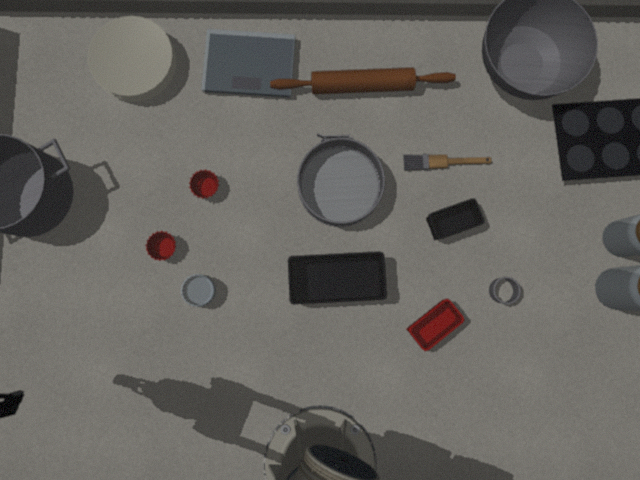

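View pics/scene0.png

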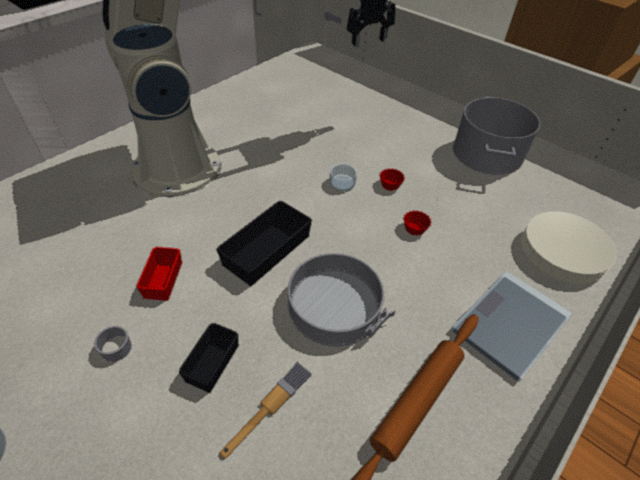

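The top view shows these candidates for the small tin:
- the small dark tin at (455,219)
- the red look-alike tin at (436,324)
- the big dark tin at (337,277)
- the muffin tray at (600,140)

By the description I choose the dark one at (455,219). The pan is at (341,181), the brush at (448,160) and the cutter at (505,291). The scene view agrees, with the small tin at (210,357) and the gap running between (265,240) and (335,295).

```bash
cat > h.py <<'E'
from rig import r
import cv2,numpy as np
def cast(n,uv,z,c=None):
    c=c or r.calibration(n);K=c["mtx"];T=c["world_from_camera"]
    uv=np.asarray(uv,float).reshape(-1,2)
    d=np.c_[(uv[:,0]-K[0,2])/K[0,0],(uv[:,1]-K[1,2])/K[1,1],np.ones(len(uv))]@T[:3,:3].T
    o=T[:3,3];return (o+d*((z-o[2])/d[:,2])[:,None])[:,:2]
def proj(n,p,c=None):
    c=c or r.calibration(n);T=np.linalg.inv(c["world_from_camera"]);q=T[:3,:3]@np.asarray(p,float)+T[:3,3];q=c["mtx"]@q;return q[:2]/q[2]
def dark(img,roi,th=38):
    m=(img.max(2)<th).astype(np.uint8);k=np.zeros_like(m);x0,y0,x1,y1=roi;k[y0:y1,x0:x1]=m[y0:y1,x0:x1]
    k=cv2.morphologyEx(k,cv2.MORPH_CLOSE,np.ones((5,5)));k=cv2.morphologyEx(k,cv2.MORPH_OPEN,np.ones((3,3)))
    return max(cv2.findContours(k,cv2.RETR_EXTERNAL,cv2.CHAIN_APPROX_NONE)[0],key=cv2.contourArea).reshape(-1,2)
def rect(P):
    (c,s,a)=cv2.minAreaRect(P.astype(np.float32));
    if s[0]>s[1]: s=s[::-1];a+=90
    return np.round(c,1),np.round(s,1),round((a+90)%180,1) # angle of long axis from +x, deg
E
python3 - <<'E'
from h import *
im=cv2.imread("pics/top0.png")
for nm,roi,z in(("small",(415,190,500,250),44),("big",(270,240,400,315),58)):
    c=dark(im,roi);print(nm,rect(cast("top",c+0.0,z)))
# pan: outer circle
g=cv2.GaussianBlur(cv2.cvtColor(im,cv2.COLOR_BGR2GRAY),(3,3),0)
print(cv2.HoughCircles(g[120:240,280:400],cv2.HOUGH_GRADIENT,1.0,30,param1=100,param2=20,minRadius=38,maxRadius=48))
for nm,uv,z in(("pan",(341,181),60),("brush",(448,161),10),("cutter",(505,291),36),("ram",(199,291),42),("m1",(161,246),33),("m2",(204,184),33)):print(nm,cast("top",uv,z))
v=np.hstack([im[190:325,270:400],im[150:285,400:530]]);cv2.imwrite("pics/crop1.png",cv2.resize(v,None,fx=3,fy=3,interpolation=2))
E
```

```text
small (array([ 557.7, -309.5]), array([ 61.2, 122.2]), 109.7)
big (array([420.5, -36.2]), array([105. , 214.9]), 93.2)
[[[60.5 60.5 41.7]]]
pan [[642.52862075 -44.98411456]]
brush [[ 706.1525238  -307.21611045]]
cutter [[ 392.55587737 -423.28970251]]
ram [[389.07536623 277.47947175]]
m1 [[492.55093053 371.00544857]]
m2 [[639.87803952 276.22093783]]
```

View pics/crop1.png

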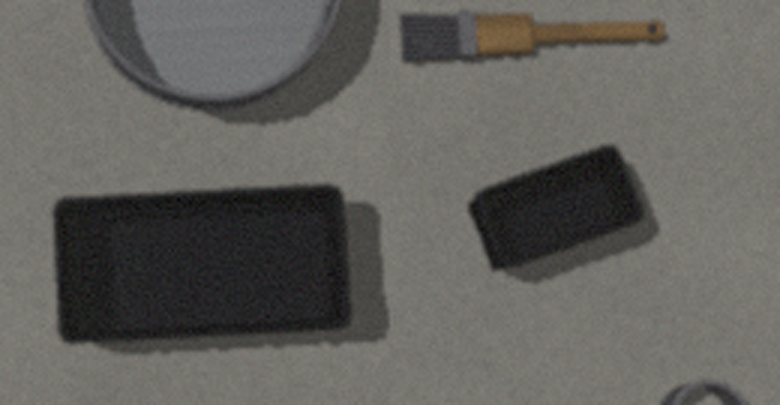

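The crop shows the chosen dark tin at about (455,207) in the full image. It is turned about 20° and clear of the brush and its own shadow. I'll go over the gap for a closer look with the wrist camera.

>>> jog_arm([
  {"gripper": -0.2,"translation": [0.137,-0.3075,0.042],"dr": [0,0,-0.0727]},
  {"gripper": -0.2,"translation": [0.137,-0.3075,0.042],"dr": [0,0,-0.0727]},
  {"gripper": -0.2,"translation": [0.137,-0.3075,0.042],"dr": [0,0,-0.0727]},
  {"gripper": -0.2,"translation": [0.137,-0.3075,0.042],"dr": [0,0,-0.0727]},
  {"gripper": -0.2,"translation": [0.137,-0.3075,0.042],"dr": [0,0,-0.0727]},
  {"gripper": -0.2,"translation": [0.137,-0.3075,0.042],"dr": [0,0,-0.0727]},
  {"gripper": -0.2,"translation": [0.137,-0.3075,0.042],"dr": [0,0,-0.0727]},
  {"gripper": -0.2,"translation": [0.137,-0.3075,0.042],"dr": [0,0,-0.0727]},
  {"gripper": -0.2,"translation": [0.137,-0.3075,0.042],"dr": [0,0,-0.0727]},
  {"gripper": -0.2,"translation": [0.137,-0.3075,0.042],"dr": [0,0,-0.0727]},
  {"gripper": -0.2,"translation": [0.137,-0.3075,0.042],"dr": [0,0,-0.0727]},
  {"gripper": -0.2,"translation": [0.137,-0.3075,0.042],"dr": [0,0,-0.0727]},
])

```text
clock: 1.1
eef_pos: [376.3, 217.4, 285.1]
tcp_rot: [3.141, 0.0, -0.151]
contact_force: [-0.1, 0.8, -0.8]
opening: 0.601
```

>>> jog_arm([
  {"gripper": -0.2,"translation": [0.137,-0.3075,0.042],"dr": [0,0,-0.0727]},
  {"gripper": -0.2,"translation": [0.137,-0.3075,0.042],"dr": [0,0,-0.0727]},
  {"gripper": -0.2,"translation": [0.137,-0.3075,0.042],"dr": [0,0,-0.0727]},
  {"gripper": -0.2,"translation": [0.137,-0.3075,0.042],"dr": [0,0,-0.0727]},
  {"gripper": -0.2,"translation": [0.137,-0.3075,0.042],"dr": [0,0,-0.0727]},
  {"gripper": -0.2,"translation": [0.137,-0.3075,0.042],"dr": [0,0,-0.0727]},
  {"gripper": -0.2,"translation": [0.137,-0.3075,0.042],"dr": [0,0,-0.0727]},
  {"gripper": -0.2,"translation": [0.137,-0.3075,0.042],"dr": [0,0,-0.0727]},
  {"gripper": -0.2,"translation": [0.137,-0.3075,0.042],"dr": [0,0,-0.0727]},
  {"gripper": -0.2,"translation": [0.137,-0.3075,0.042],"dr": [0,0,-0.0727]},
  {"gripper": -0.2,"translation": [0.137,-0.3075,0.042],"dr": [0,0,-0.0727]},
  {"gripper": -0.2,"translation": [0.137,-0.3075,0.042],"dr": [0,0,-0.0727]},
])

```text
clock: 2.1
eef_pos: [540.8, -151.7, 335.3]
tcp_rot: [3.141, 0.0, -1.522]
contact_force: [0.5, 0.8, -0.4]
opening: 0.6
```

```bash
python3 - <<'E'
from h import *
s=r.sense();c=r.calibration("wrist");im=r.grab_frame("wrist");cv2.imwrite("pics/w1.png",im)
print(s["clock"],s["eef_pos"],s["tcp_rot"],s["opening"],np.round(c["mtx"],1).tolist(),np.round(c["world_from_camera"],3).tolist())
np.savez("w1.npz",mtx=c["mtx"],T=c["world_from_camera"])
E
```

```text
2.1 [ 540.79608652 -151.68046057  335.26160803] [ 3.14107465e+00  2.64763796e-04 -1.52162973e+00] 0.5997729461834012 [[387.1, 0.0, 319.2], [0.0, 387.1, 237.7], [0.0, 0.0, 1.0]] [[0.05, -0.961, -0.272, 608.805], [-0.999, -0.048, -0.014, -148.451], [0.0, 0.272, -0.962, 475.156], [0.0, 0.0, 0.0, 1.0]]
```

View pics/w1.png

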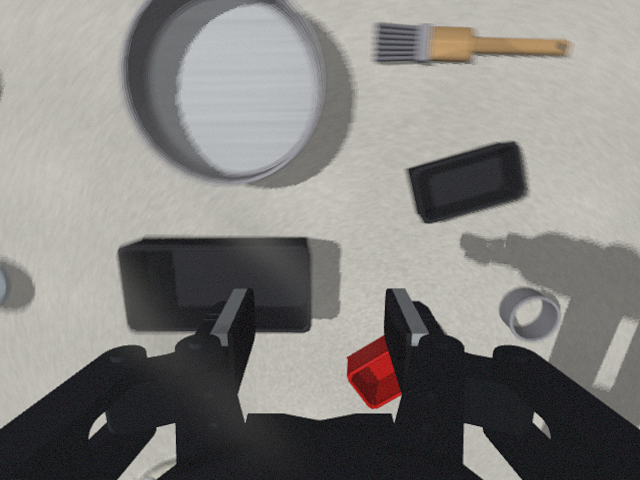

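The wrist view shows the big tin's +x side at about row 240 (columns 120–310). The pan's near edge is at about (240,183). The small tin has corners near (408,168), (519,142), (527,192) and (427,222), and the cutter is at (530,312).

```bash
python3 - <<'E'
from h import *
d=np.load("w1.npz");c={"mtx":d["mtx"],"world_from_camera":d["T"]}
im=cv2.imread("pics/w1.png");g=cv2.GaussianBlur(im.max(2),(3,3),0).astype(float)
def edge(cols,r0,r1,sgn):
    out=[]
    for u in cols:
        dv=np.diff(g[r0:r1,u])*sgn;k=dv.argmax()
        out.append((u,r0+k+.5))
    return np.array(out)
e=edge(range(150,300,5),215,262,-1)
P=cast("wrist",e,0,c);vx,vy,x0,y0=cv2.fitLine(P.astype(np.float32),cv2.DIST_HUBER,0,.01,.01).ravel()
if vy<0:vx,vy=-vx,-vy
print("big foot edge rows",e[::6,1],"dir",vx,vy,np.degrees(np.arctan2(vy,vx)),"pt",x0,y0)
# end edges of big rim (right end) 
# pan outer edge, scanning radially in floor plane z=59
cen=np.array([642.5,-45]);pts=[]
for a in np.radians(np.arange(150,250,4)):
    rr=np.arange(90,115,.5);pp=[proj("wrist",(*(cen+q*np.array([np.cos(a),np.sin(a)])),59),c) for q in rr]
    v=cv2.remap(g.astype(np.float32),np.float32([pp]),None,cv2.INTER_LINEAR).ravel()
    k=np.diff(v).argmax();pts.append(cen+rr[k]*np.array([np.cos(a),np.sin(a)]))
pts=np.array(pts);from scipy.optimize import least_squares
f=least_squares(lambda p:np.hypot(*(pts-p).T)-102.5,cen,loss="soft_l1");print("pan",f.x,np.round(f.fun,1))
n=np.array([vy,-vx]);big_off=n@[x0,y0]-49;print("normal",n,"axis offset",big_off,"pan x_local",n@f.x-big_off,"=> gap",n@f.x-big_off-152)
ct=dark(im,(395,130,540,235),50);print("small wrist",rect(cast("wrist",ct+0.,44,c)))
ct=dark(im,(100,225,318,340),50);u=ct[:,0].max();print("right end col",u,cast("wrist",[(u+.5,280)],58,c))
hull=cv2.approxPolyDP(cv2.convexHull(dark(im,(395,130,540,235),50)),3,True).reshape(-1,2);print(hull.tolist(),cast("wrist",hull,44,c).round(1).tolist())
E
```

```text
big foot edge rows [238.5 237.5 237.5 237.5 236.5] dir -0.06085206 0.9981468 93.48872 pt 471.38687 -66.44196
pan [652.19407745 -47.93065507] [ 1.4  1.   1.6  0.6  0.6  3.1 -1.  -2.2 -1.4 -0.6 -1.4 -0.7 -0.  -0.4
 -0.8 16.7 -0.8 -0.3 -0.4 -0.5  4.9 -2.7 10.6 13.9  4.7]
normal [0.9981468  0.06085206] axis offset 417.47015 pan x_local 230.59858055015388 => gap 78.59858055015388
small wrist (array([ 559. , -315.3]), array([ 65.8, 118.3]), 109.3)
right end col 308 [[ 439.77780712 -144.59214465]]
[[513, 144], [522, 182], [520, 194], [425, 221], [418, 212], [409, 169], [497, 144]] [[603.0, -359.0], [562.7, -376.7], [549.2, -377.0], [513.0, -274.4], [523.0, -265.2], [570.7, -249.5], [602.1, -341.7]]
```

```bash
python3 - <<'E'
from h import *
im=cv2.imread("pics/top0.png");g=cv2.GaussianBlur(im.max(2),(3,3),0)
print("top col340 rows215-262",g[215:262,340].tolist())
print("top col320",g[215:262,320].tolist())
w=cv2.imread("pics/w1.png");gw=cv2.GaussianBlur(w.max(2),(3,3),0)
print("wrist col235 rows168-255",gw[168:255,235].tolist())
E
```

```text
top col340 rows215-262 [117, 118, 118, 118, 117, 113, 105, 92, 71, 55, 55, 61, 70, 89, 108, 119, 120, 119, 119, 119, 118, 118, 119, 120, 119, 119, 119, 118, 117, 118, 119, 119, 119, 118, 117, 117, 117, 107, 79, 48, 31, 28, 29, 30, 30, 31, 31]
top col320 [78, 84, 83, 73, 64, 66, 82, 101, 113, 118, 120, 120, 119, 118, 118, 119, 118, 117, 117, 118, 119, 118, 117, 117, 117, 116, 116, 118, 120, 121, 122, 122, 120, 119, 121, 121, 119, 118, 108, 83, 52, 33, 29, 30, 31, 32, 30]
wrist col235 rows168-255 [187, 184, 178, 173, 165, 151, 136, 125, 113, 100, 96, 105, 122, 139, 148, 151, 155, 164, 173, 180, 183, 183, 184, 184, 182, 181, 180, 180, 181, 182, 183, 184, 185, 185, 186, 186, 185, 184, 183, 181, 180, 180, 181, 180, 180, 180, 181, 181, 181, 180, 179, 178, 178, 178, 179, 179, 180, 180, 179, 180, 183, 184, 184, 185, 186, 186, 184, 171, 150, 119, 84, 64, 60, 60, 59, 58, 57, 59, 62, 64, 63, 62, 61, 59, 58, 58, 58]
```

```bash
python3 - <<'E'
from h import *
d=np.load("w1.npz");c={"mtx":d["mtx"],"world_from_camera":d["T"]}
n=np.array([.998,.0600])
def loc(p):return np.round((p@n).ravel(),1)
print("top pan foot z0 r100",cast("top",[(340,227.7)],0),loc(cast("top",[(340,227.7)],0)),"z55",loc(cast("top",[(340,227.7)],55)))
print("top big rim z58 (55 half)",loc(cast("top",[(340,253),(320,254)],58)))
for z in(57,61,40,0):print("wrist pan bead z",z,cast("wrist",[(235,185.2)],z,c),loc(cast("wrist",[(235,185.2),(235,178)],z,c)))
print("wrist big foot z0 (49)",loc(cast("wrist",[(235,236.7)],0,c)),"z55",loc(cast("wrist",[(235,236.7)],55,c)))
E
```

```text
top pan foot z0 r100 [[542.67232692 -45.66408194]] [538.8] z55 [530.9]
top big rim z58 (55 half) [472.6 472.8]
wrist pan bead z 57 [[545.19729389 -60.58627623]] [540.5 548.2]
wrist pan bead z 61 [[545.80574802 -61.42677205]] [541.  548.7]
wrist pan bead z 40 [[542.61136384 -57.01416898]] [538.1 546.2]
wrist pan bead z 0 [[536.52682252 -48.60921076]] [532.5 541.3]
wrist big foot z0 (49) [466.9] z55 [482.2]
```

Both views agree on the layout. The big tin's axis runs at 93.4°, and the gap centre line is about 88.5 mm from it. The small tin is at about (558,-312), turned to 109.5°. I'll go down beside its far long side, with the finger line parallel to the gap.

>>> jog_arm([
  {"gripper": -0.2,"translation": [0.146,-0.26,-0.2],"dr": [0,0,0.0067]},
  {"gripper": -0.2,"translation": [0.146,-0.26,-0.2],"dr": [0,0,0]},
  {"gripper": -0.2,"translation": [0.146,-0.26,-0.2],"dr": [0,0,0]},
  {"gripper": -0.2,"translation": [0.146,-0.26,-0.2],"dr": [0,0,0]},
  {"gripper": -0.2,"translation": [0.146,-0.26,-0.2],"dr": [0,0,0]},
  {"gripper": -0.2,"translation": [0.146,-0.26,-0.2],"dr": [0,0,0]},
  {"gripper": -0.2,"translation": [0,0,-0.3],"dr": [0,0,0]},
  {"gripper": -0.2,"translation": [0,0,-0.3],"dr": [0,0,0]},
  {"gripper": -0.2,"translation": [0,0,-0.3],"dr": [0,0,0]},
  {"gripper": -0.2,"translation": [0,0,-0.3],"dr": [0,0,0]},
  {"gripper": -0.2,"translation": [0,0,-0.3],"dr": [0,0,0]},
  {"gripper": -0.2,"translation": [0,0,-0.17],"dr": [0,0,0]},
])

```text
clock: 3.15
eef_pos: [626.2, -305.0, 44.3]
tcp_rot: [3.137, 0.002, -1.505]
contact_force: [-0.9, -0.1, -0.2]
opening: 0.598
```

>>> jog_arm([
  {"gripper": -0.2,"translation": [-0.05,-0.003,0.01],"dr": [0,0,0]},
  {"gripper": -0.2,"translation": [-0.05,-0.003,0.01],"dr": [0,0,0]},
  {"gripper": -0.2,"translation": [-0.05,-0.003,0],"dr": [0,0,0]},
  {"gripper": -0.2,"translation": [-0.05,-0.003,0],"dr": [0,0,0]},
  {"gripper": -0.2,"translation": [-0.05,-0.003,0],"dr": [0,0,0]},
  {"gripper": -0.2,"translation": [-0.05,-0.003,0],"dr": [0,0,0]},
  {"gripper": -0.2,"translation": [-0.05,-0.003,0],"dr": [0,0,0]},
  {"gripper": -0.2,"translation": [-0.05,-0.003,0],"dr": [0,0,0]},
  {"gripper": -0.2,"translation": [-0.05,-0.003,0],"dr": [0,0,0]},
  {"gripper": -0.2,"translation": [-0.05,-0.003,0],"dr": [0,0,0]},
  {"gripper": -0.2,"translation": [-0.04,-0.003,0],"dr": [0,0,0]},
  {"gripper": -0.2,"translation": [-0.02,-0.001,0],"dr": [0,0,0]},
])

```text
clock: 4.15
eef_pos: [571.5, -309.4, 50.3]
tcp_rot: [3.141, 0.0, -1.505]
contact_force: [0.2, -0.8, -0.0]
opening: 0.6
```

```bash
python3 - <<'E'
from h import *
s=r.sense();print(s["eef_pos"],s["tcp_rot"],s["contact_force"])
c=r.calibration("wrist");a=r.grab_frame("wrist");np.savez("w2.npz",mtx=c["mtx"],T=c["world_from_camera"]);b=r.grab_frame("scene")
cv2.imwrite("pics/w2.png",a);cv2.imwrite("pics/s2.png",b);cv2.imwrite("pics/v2.png",np.hstack([cv2.resize(a,(400,300)),cv2.resize(b[200:440,60:380],(400,300))]))
E
```

```text
[ 571.49833898 -309.38503059   50.28678114] [ 3.14116997e+00  2.40988848e-04 -1.50538900e+00] [ 0.16410032 -0.78400206 -0.04760155]
```

View pics/v2.png

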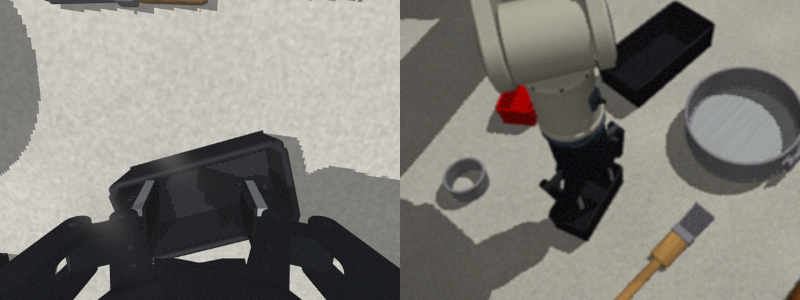

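The picture shows the fingers apparently over the tin and the tin still turned. I'll check by projecting known points into the image.

```bash
python3 - <<'E'
from h import *
d=np.load("w2.npz");c={"mtx":d["mtx"],"world_from_camera":d["T"]}
t=np.radians(109.5);L=np.array([np.cos(t),np.sin(t)]);W=np.array([np.sin(t),-np.cos(t)]);o=np.array([558,-312])
for a,b in((1,1),(1,-1),(-1,-1),(-1,1)):
    p=o+60*a*L+33*b*W;print("orig corner",p.round(),"w2 px",proj("wrist",(*p,45),c).round(),"scene",proj("scene",(*p,45)).round())
for z in(12,25,35,50):print("tip axis z",z,[proj("wrist",(571.5,-309.4+s*25,z),c).round().tolist() for s in(1,-1)])
im=cv2.imread("pics/w2.png");cv2.imwrite("pics/w2c.png",cv2.convertScaleAbs(im[180:480,100:560],alpha=2.2,beta=10)[:, :])
E
```

```text
orig corner [ 569. -244.] w2 px [159. 297.] scene [239. 331.]
orig corner [ 507. -266.] w2 px [215. 427.] scene [211. 319.]
orig corner [ 547. -380.] w2 px [478. 364.] scene [176. 370.]
orig corner [ 609. -358.] w2 px [450. 219.] scene [206. 384.]
tip axis z 12 [[268.0, 269.0], [370.0, 276.0]]
tip axis z 25 [[264.0, 279.0], [373.0, 286.0]]
tip axis z 35 [[261.0, 288.0], [376.0, 295.0]]
tip axis z 50 [[256.0, 303.0], [382.0, 311.0]]
```

View pics/w2c.png

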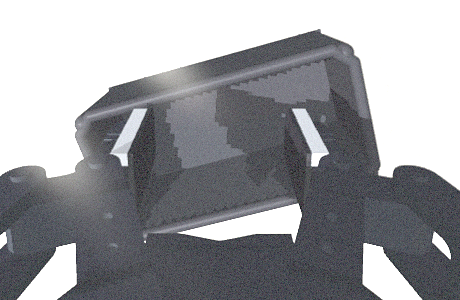

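```bash
python3 - <<'E'
from h import *
im=cv2.imread("pics/s2.png");cv2.imwrite("pics/s2c.png",cv2.convertScaleAbs(cv2.resize(im[300:410,150:290],None,fx=5.4,fy=5.4,interpolation=2),alpha=1.8,beta=15))
for z in(25,35,50):print(z,[((proj("scene",(571.5,-309.4+s*32,z))-[150,300])*5.4).round().tolist() for s in(1,-1)])
print(((proj("scene",(558,-312,0))-[150,300])*5.4).round())
E
```

```text
25 [[423.0, 258.0], [283.0, 377.0]]
35 [[420.0, 245.0], [278.0, 364.0]]
50 [[415.0, 224.0], [271.0, 344.0]]
[335. 330.]
```

View pics/s2c.png

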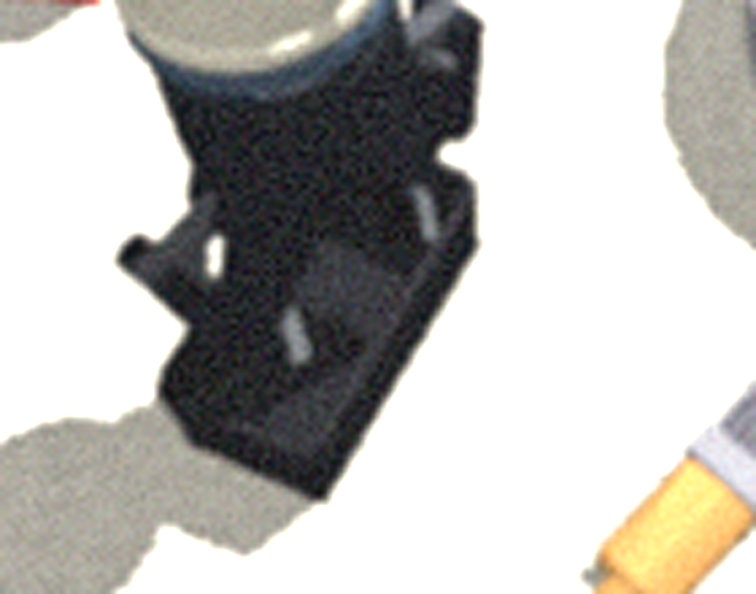

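The fingers hang over the tin's inside and the tin has hardly moved, so at this opening the tips sit higher than I assumed. I'll go up, close the fingers partly so they reach farther, step back, and come down watching the force.

>>> jog_arm([
  {"gripper": -0.2,"translation": [0,0,0.2],"dr": [0,0,0]},
  {"gripper": -0.2,"translation": [0,0,0.25],"dr": [0,0,0]},
  {"gripper": 0.5,"translation": [0.1,0,0.05],"dr": [0,0,0]},
  {"gripper": 0.5,"translation": [0.2,0,0],"dr": [0,0,0]},
  {"gripper": 0.5,"translation": [0.2,0,0],"dr": [0,0,0]},
  {"gripper": 0.5,"translation": [0.12,0,0],"dr": [0,0,0]},
  {"gripper": 0.5,"translation": [0,0,-0.2],"dr": [0,0,0]},
  {"gripper": 0.5,"translation": [0,0,-0.2],"dr": [0,0,0]},
  {"gripper": 0.5,"translation": [0,0,-0.2],"dr": [0,0,0]},
  {"gripper": 0.5,"translation": [0,0,0],"dr": [0,0,0]},
])

```text
clock: 5.08
eef_pos: [632.3, -308.0, 35.9]
tcp_rot: [3.136, 0.003, -1.505]
contact_force: [-1.0, 1.0, -0.7]
opening: 0.251
```

```bash
python3 - <<'E'
from h import *
s=r.sense();print(s["eef_pos"],s["tcp_rot"],s["contact_force"],s["opening"])
c=r.calibration("wrist");a=r.grab_frame("wrist");np.savez("w3.npz",mtx=c["mtx"],T=c["world_from_camera"]);t=r.grab_frame("scene")
cv2.imwrite("pics/w3.png",a);cv2.imwrite("pics/s3.png",t)
v=np.hstack([cv2.resize(a,(400,300)),cv2.resize(t[270:420,120:320],(400,300),interpolation=2)]);cv2.imwrite("pics/v3.png",cv2.convertScaleAbs(v,alpha=1.6,beta=10))
E
```

```text
[ 632.29959486 -307.96007736   35.87034919] [ 3.13645904e+00  3.05673596e-03 -1.50490723e+00] [-0.96430602  0.97749716 -0.68594298] 0.2506204388780453
```

View pics/v3.png

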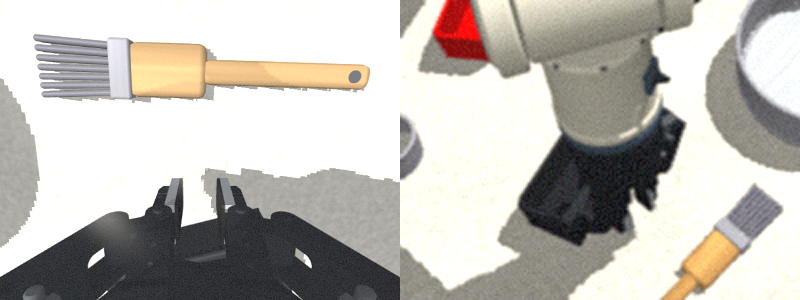

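```bash
python3 - <<'E'
from h import *
for z in(0,10,20,30,40,50):print(z,cast("scene",[(235,384.5),(246,373)],z).round(0).tolist())
d=np.load("w3.npz");c={"mtx":d["mtx"],"world_from_camera":d["T"]}
for z in(0,10,20,30,40,50):print(z,"wrist row290 px",cast("wrist",[(287,286),(352,286)],z,c).round(0).tolist())
E
```

```text
0 [[628.0, -312.0], [626.0, -282.0]]
10 [[632.0, -314.0], [630.0, -285.0]]
20 [[637.0, -317.0], [634.0, -287.0]]
30 [[641.0, -319.0], [638.0, -290.0]]
40 [[645.0, -321.0], [643.0, -292.0]]
50 [[649.0, -323.0], [647.0, -295.0]]
0 wrist row290 px [[625.0, -293.0], [627.0, -324.0]]
10 wrist row290 px [[629.0, -293.0], [631.0, -323.0]]
20 wrist row290 px [[634.0, -294.0], [635.0, -322.0]]
30 wrist row290 px [[638.0, -295.0], [640.0, -321.0]]
40 wrist row290 px [[642.0, -295.0], [644.0, -320.0]]
50 wrist row290 px [[647.0, -296.0], [648.0, -319.0]]
```

>>> jog_arm([
  {"gripper": 0.5,"translation": [0,0,-0.04],"dr": [0,0,0]},
  {"gripper": 0.5,"translation": [0,0,-0.04],"dr": [0,0,0]},
  {"gripper": 0.5,"translation": [0,0,0],"dr": [0,0,0]},
  {"gripper": 0.5,"translation": [-0.05,-0.003,0],"dr": [0,0,0]},
  {"gripper": 0.5,"translation": [-0.05,-0.003,0],"dr": [0,0,0]},
  {"gripper": 0.5,"translation": [-0.05,-0.003,0],"dr": [0,0,0]},
  {"gripper": 0.5,"translation": [-0.05,-0.003,0],"dr": [0,0,0]},
  {"gripper": 0.5,"translation": [-0.05,-0.003,0],"dr": [0,0,0]},
  {"gripper": 0.5,"translation": [-0.05,-0.003,0],"dr": [0,0,0]},
  {"gripper": 0.5,"translation": [-0.05,-0.003,0],"dr": [0,0,0]},
])

```text
clock: 6.02
eef_pos: [598.8, -311.6, 32.6]
tcp_rot: [-3.141, -0.0, -1.505]
contact_force: [-0.2, -0.0, 1.0]
opening: 0.248
```

```bash
python3 - <<'E'
from h import *
s=r.sense();print(s["eef_pos"],s["tcp_rot"],s["contact_force"],s["opening"])
c=r.calibration("wrist");a=r.grab_frame("wrist");np.savez("w4.npz",mtx=c["mtx"],T=c["world_from_camera"]);t=r.grab_frame("scene")
cv2.imwrite("pics/w4.png",a);cv2.imwrite("pics/s4.png",t)
v=np.hstack([cv2.resize(a,(400,300)),cv2.resize(t[270:420,120:320],(400,300),interpolation=2)]);cv2.imwrite("pics/v4.png",cv2.convertScaleAbs(v,alpha=1.8,beta=15))
def blob(n):
    im=cv2.imread(n)[300:410,150:290];return cv2.absdiff(im,cv2.imread("pics/scene0.png")[300:410,150:290]).max(2)
E
```

```text
[ 598.8290548  -311.64152343   32.56273209] [-3.14118980e+00 -1.95371086e-04 -1.50530816e+00] [-0.17712634 -0.01288225  1.04705802] 0.24826552645858163
```

View pics/v4.png

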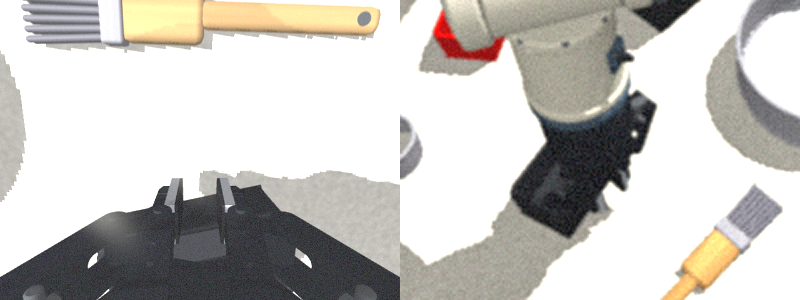

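The tin now turns and moves with the fingers: its near corner in the scene crop went from (583,243) to (573,237). I'll go on pushing it into line.

>>> jog_arm([
  {"gripper": 0.5,"translation": [-0.04,-0.002,-0.01],"dr": [0,0,0]},
  {"gripper": 0.5,"translation": [-0.04,-0.002,-0.01],"dr": [0,0,0]},
  {"gripper": 0.5,"translation": [-0.04,-0.002,-0.01],"dr": [0,0,0]},
  {"gripper": 0.5,"translation": [-0.04,-0.002,0],"dr": [0,0,0]},
  {"gripper": 0.5,"translation": [-0.04,-0.002,0],"dr": [0,0,0]},
  {"gripper": 0.5,"translation": [-0.04,-0.002,0],"dr": [0,0,0]},
  {"gripper": 0.5,"translation": [-0.02,-0.001,0],"dr": [0,0,0]},
  {"gripper": 0.5,"translation": [0,0,0],"dr": [0,0,0]},
  {"gripper": 0.5,"translation": [0,0,0],"dr": [0,0,0]},
])

```text
clock: 6.87
eef_pos: [573.1, -312.9, 29.4]
tcp_rot: [3.142, 0.0, -1.505]
contact_force: [0.4, 0.3, 0.4]
opening: 0.25
```

>>> jog_arm([
  {"gripper": 0.5,"translation": [-0.03,-0.002,0],"dr": [0,0,0]},
  {"gripper": 0.5,"translation": [0,0,0],"dr": [0,0,0]},
  {"gripper": 0.5,"translation": [0,0,0],"dr": [0,0,0]},
  {"gripper": 0.5,"translation": [0.15,0.01,0],"dr": [0,0,0]},
  {"gripper": 0.5,"translation": [0.15,0.01,0.1],"dr": [0,0,0]},
  {"gripper": 0.5,"translation": [0,0,0.3],"dr": [0,0,0]},
  {"gripper": 0.5,"translation": [0,0,0.3],"dr": [0,0,0.07]},
  {"gripper": 0.5,"translation": [0,0,0.35],"dr": [0,0,0.07]},
  {"gripper": 0.5,"translation": [0,0,0.35],"dr": [0,0,0.07]},
  {"gripper": 0.5,"translation": [0,0,0.3],"dr": [0,0,0.07]},
  {"gripper": 0.5,"translation": [-0.05,-0.1,0.2],"dr": [0,0,0.07]},
  {"gripper": 0.5,"translation": [-0.05,-0.1,0],"dr": [0,0,0.07]},
])

```text
clock: 7.87
eef_pos: [592.6, -332.0, 225.2]
tcp_rot: [-3.139, -0.008, -0.839]
contact_force: [0.6, -0.1, 0.9]
opening: 0.25
```

>>> jog_arm([
  {"gripper": 0.5,"translation": [-0.07,-0.1,0],"dr": [0,0,0.072]},
  {"gripper": 0.5,"translation": [-0.07,-0.1,0],"dr": [0,0,0.072]},
  {"gripper": 0.5,"translation": [-0.07,-0.1,0],"dr": [0,0,0.072]},
  {"gripper": 0.5,"translation": [-0.07,-0.1,0],"dr": [0,0,0.072]},
  {"gripper": 0.5,"translation": [-0.07,-0.1,0],"dr": [0,0,0.072]},
  {"gripper": 0.5,"translation": [-0.07,-0.1,0],"dr": [0,0,0.072]},
  {"gripper": 0.5,"translation": [-0.07,-0.1,0],"dr": [0,0,0.072]},
  {"gripper": 0.5,"translation": [-0.07,-0.1,0],"dr": [0,0,0.072]},
  {"gripper": 0.5,"translation": [0,0,0],"dr": [0,0,0]},
  {"gripper": 0.5,"translation": [0,0,0],"dr": [0,0,0]},
])

```text
clock: 8.7
eef_pos: [534.0, -411.1, 219.3]
tcp_rot: [-3.141, 0.0, 0.055]
contact_force: [-0.9, 0.2, 0.3]
opening: 0.25
```

```bash
python3 - <<'E'
from h import *
s=r.sense();print(s["eef_pos"],s["tcp_rot"],s["contact_force"],s["opening"])
c=r.calibration("wrist");a=r.grab_frame("wrist");np.savez("w5.npz",mtx=c["mtx"],T=c["world_from_camera"]);t=r.grab_frame("top")
cv2.imwrite("pics/w5.png",a);cv2.imwrite("pics/t5.png",t)
v=np.hstack([cv2.resize(a,(400,300)),cv2.resize(t[150:300,370:570],(400,300),interpolation=2)]);cv2.imwrite("pics/v5.png",cv2.convertScaleAbs(v,alpha=1.5,beta=10))
E
```

```text
[ 534.04237221 -411.1267242   219.29995438] [-3.14130694e+00  3.73029740e-05  5.45604427e-02] [-0.89008379  0.19509374  0.27699009] 0.24956798935455246
```

View pics/v5.png

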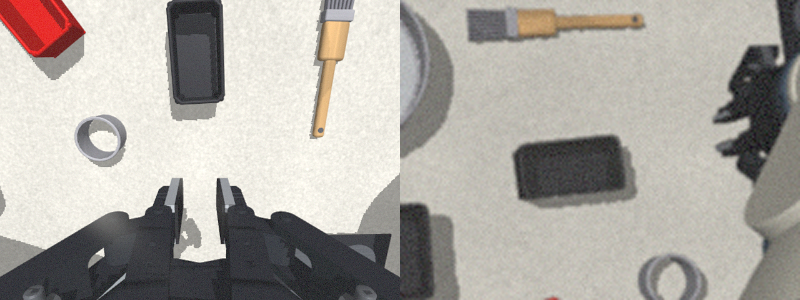

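The tin, at about (455,234) in the top view, is now nearly parallel to the gap. The brush and cutter look undisturbed.

```bash
cat >> h.py <<'E'
N=np.array([.9982,.0600]);Y=np.array([-.0600,.9982])
def state(P): # rim-plane contour -> rect plus local coords relative to big tin (x=0 at n=417.8, y=0 at -61.4)
    c,s,a=rect(P);return c,s,a,"local x %.1f y %.1f"%(c@N-417.8,c@Y+61.4)
def rim(img,roi,z=44,n="top",c=None,th=38): return state(cast(n,dark(img,roi,th)+0.,z,c))
E
python3 - <<'E'
from h import *
im=cv2.imread("pics/t5.png");
for th in(38,50,60):print(rim(im,(415,205,495,262),th=th),rim(im,(270,240,400,315),58,th=th))
g=cv2.GaussianBlur(im.max(2),(3,3),0)
for u in(435,445,455,465,475):print(u,g[210:262,u].tolist())
E
```

```text
(array([ 524.3, -307.3]), array([ 60.3, 120.9]), 96.7, 'local x 87.1 y -276.8') (array([420.4, -36.2]), array([104.8, 214.9]), 93.3, 'local x -0.3 y 0.0')
(array([ 524.5, -307.7]), array([ 63. , 123.5]), 96.4, 'local x 87.3 y -277.2') (array([420.2, -36.2]), array([107.5, 217.4]), 93.3, 'local x -0.5 y 0.1')
(array([ 524.6, -308.4]), array([ 64.7, 126.1]), 96.3, 'local x 87.4 y -277.9') (array([420.3, -36.4]), array([109.1, 219.2]), 93.0, 'local x -0.4 y -0.2')
435 [126, 125, 123, 121, 121, 120, 120, 120, 121, 121, 110, 82, 50, 33, 31, 32, 32, 33, 35, 35, 34, 32, 32, 34, 35, 34, 33, 34, 35, 34, 33, 33, 34, 34, 34, 33, 33, 36, 40, 51, 68, 89, 108, 118, 121, 121, 120, 120, 119, 120, 122, 123]
445 [122, 122, 123, 123, 121, 121, 122, 123, 123, 111, 81, 49, 33, 32, 31, 31, 32, 31, 34, 37, 36, 35, 36, 37, 37, 37, 40, 40, 40, 40, 41, 41, 40, 39, 39, 39, 37, 43, 57, 70, 76, 76, 77, 88, 108, 122, 125, 124, 123, 123, 123, 122]
455 [122, 121, 121, 120, 119, 120, 123, 124, 113, 82, 49, 31, 29, 31, 32, 31, 32, 35, 38, 39, 39, 40, 39, 39, 40, 41, 41, 41, 42, 40, 38, 39, 39, 38, 36, 36, 44, 56, 68, 75, 76, 76, 87, 108, 123, 125, 123, 121, 122, 125, 127, 127]
465 [121, 121, 122, 123, 123, 122, 120, 106, 77, 48, 33, 29, 31, 32, 31, 32, 34, 37, 39, 38, 37, 37, 38, 38, 37, 38, 41, 40, 38, 38, 39, 40, 40, 40, 39, 44, 55, 68, 75, 76, 75, 83, 99, 115, 122, 123, 123, 123, 124, 123, 122, 122]
475 [123, 124, 123, 122, 123, 121, 109, 82, 52, 36, 32, 31, 32, 34, 34, 33, 32, 33, 33, 33, 33, 31, 31, 31, 31, 34, 33, 31, 32, 34, 33, 31, 32, 34, 40, 52, 66, 73, 74, 75, 83, 99, 113, 120, 122, 124, 123, 121, 121, 121, 121, 123]
```

```bash
python3 - <<'E'
from h import *
for z in(50,70,90,110,130):print(z,"at s2 (TCP 571,-309,50, open .6):",cast("scene",[(172.5,347),(182,352),(186,361)],z).round(0).tolist())
for z in(70,90,110,130):print(z,"s4 (598,-311,32,.25):",cast("scene",[(120+645/2-200,270+100/2),(120+620/2-200,270+190/2)],z).round(0).tolist())
E
```

```text
50 at s2 (TCP 571,-309,50, open .6): [[506.0, -356.0], [527.0, -350.0], [548.0, -356.0]]
70 at s2 (TCP 571,-309,50, open .6): [[518.0, -360.0], [539.0, -354.0], [559.0, -360.0]]
90 at s2 (TCP 571,-309,50, open .6): [[530.0, -363.0], [551.0, -358.0], [570.0, -363.0]]
110 at s2 (TCP 571,-309,50, open .6): [[542.0, -367.0], [562.0, -361.0], [581.0, -367.0]]
130 at s2 (TCP 571,-309,50, open .6): [[554.0, -371.0], [574.0, -365.0], [592.0, -370.0]]
70 s4 (598,-311,32,.25): [[568.0, -232.0], [623.0, -310.0]]
90 s4 (598,-311,32,.25): [[578.0, -239.0], [632.0, -315.0]]
110 s4 (598,-311,32,.25): [[589.0, -246.0], [642.0, -320.0]]
130 s4 (598,-311,32,.25): [[600.0, -253.0], [651.0, -325.0]]
```

>>> jog_arm([
  {"gripper": 0.5,"translation": [-0.02,0,-0.3],"dr": [0,0,0.002]},
  {"gripper": 0.5,"translation": [0,0,-0.3],"dr": [0,0,0]},
  {"gripper": 0.5,"translation": [0,0,-0.3],"dr": [0,0,0]},
  {"gripper": 0.5,"translation": [0,0,-0.3],"dr": [0,0,0]},
  {"gripper": 0.5,"translation": [0,0,-0.3],"dr": [0,0,0]},
  {"gripper": 0.5,"translation": [0,0,-0.2],"dr": [0,0,0]},
  {"gripper": 0.5,"translation": [0,0,-0.17],"dr": [0,0,0]},
  {"gripper": 0.5,"translation": [0,0,0],"dr": [0,0,0]},
  {"gripper": 0.5,"translation": [0,0,0],"dr": [0,0,0]},
])

```text
clock: 9.55
eef_pos: [532.2, -410.0, 31.7]
tcp_rot: [-3.14, 0.001, 0.061]
contact_force: [0.2, -0.1, 0.2]
opening: 0.249
```

The knuckles sit about 80 mm above the TCP, so they clear the pan. I'll push from behind to square the tin up before it goes in.

>>> jog_arm([
  {"gripper": 0.5,"translation": [-0.0054,0.09,0],"dr": [0,0,0]},
  {"gripper": 0.5,"translation": [-0.0054,0.09,0],"dr": [0,0,0]},
  {"gripper": 0.5,"translation": [-0.0054,0.09,0],"dr": [0,0,0]},
  {"gripper": 0.5,"translation": [-0.0054,0.09,0],"dr": [0,0,0]},
  {"gripper": 0.5,"translation": [-0.0054,0.09,0],"dr": [0,0,0]},
  {"gripper": 0.5,"translation": [-0.0054,0.09,0],"dr": [0,0,0]},
  {"gripper": 0.5,"translation": [-0.0054,0.09,0],"dr": [0,0,0]},
  {"gripper": 0.5,"translation": [-0.0054,0.09,0],"dr": [0,0,0]},
  {"gripper": 0.5,"translation": [-0.0036,0.06,0],"dr": [0,0,0]},
  {"gripper": 0.5,"translation": [-0.0024,0.04,0],"dr": [0,0,0]},
  {"gripper": 0.5,"translation": [-0.001,0.02,0],"dr": [0,0,0]},
  {"gripper": 0.5,"translation": [0,0,0],"dr": [0,0,0]},
])

```text
clock: 10.55
eef_pos: [527.2, -326.5, 32.3]
tcp_rot: [-3.141, 0.0, 0.063]
contact_force: [-0.1, -0.4, -0.8]
opening: 0.242
```

```bash
python3 - <<'E'
from h import *
s=r.sense();p=s["eef_pos"][:2];print(s["eef_pos"],"local",p@N-417.8,p@Y+61.4,s["contact_force"])
t=r.grab_frame("top");cv2.imwrite("pics/t6.png",t);print(rim(t,(385,205,480,262),th=38));print(rim(t,(385,205,480,262),th=55))
w=r.grab_frame("wrist");cv2.imwrite("pics/w6.png",w)
cv2.imwrite("pics/v6.png",cv2.convertScaleAbs(np.hstack([cv2.resize(w,(400,300)),cv2.resize(t[150:300,320:520],(400,300),interpolation=2)]),alpha=1.5,beta=10))
E
```

```text
[ 527.20469629 -326.5438536    32.30156469] local 88.86309662353347 -296.18835643774366 [-0.11656933 -0.35228456 -0.81312268]
(array([ 529.8, -274.1]), array([ 80.7, 172.3]), 106.9, 'local x 94.6 y -244.0')
(array([ 540. , -272.2]), array([ 94.5, 164.1]), 93.9, 'local x 104.9 y -242.7')
```

View pics/v6.png

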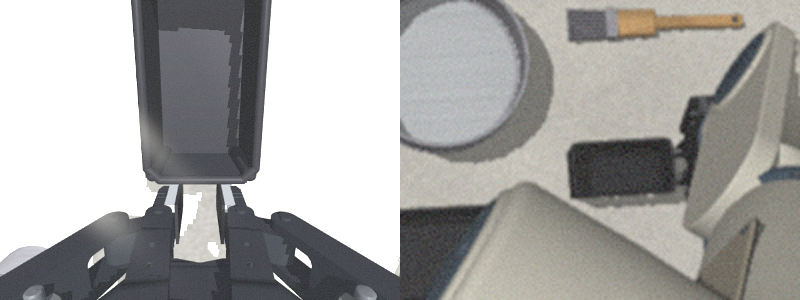

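The tin's rear end lies flat against both fingers, and in the top view it points straight at the gap. I'll measure its lateral position from its long rim edges.

```bash
cat >> h.py <<'E'
def longedges(t,u0,u1,r0,r1,z=45):
    g=cv2.GaussianBlur(t.max(2),(3,3),0).astype(float);U=[];D=[]
    for u in range(u0,u1):
        col=g[r0:r1,u];k=np.where(col<78)[0][0]+r0
        U.append((u,k-1+(g[k-1,u]-78)/(g[k-1,u]-g[k,u])))
        m=np.where(col<55)[0][-1]+r0;D.append((u,m+(55-g[m,u])/(g[m+1,u]-g[m,u])))
    o=[]
    for E in(U,D):
        P=cast("top",E,z);vx,vy,x,y=cv2.fitLine(P.astype(np.float32),cv2.DIST_HUBER,0,.01,.01).ravel()
        o.append((round(np.degrees(np.arctan2(vy,vx))%180,2),np.round(np.array([x,y])@N-417.8,1)))
    return o
E
python3 - <<'E'
from h import *
print("before",longedges(cv2.imread("pics/t5.png"),437,472,212,255))
print("now",longedges(cv2.imread("pics/t6.png"),410,448,205,258))
print("big rim",longedges(cv2.imread("pics/t6.png"),300,330,235,262,58)[0])
E
```

```text
before [(np.float32(96.23), np.float64(120.1)), (np.float32(96.11), np.float64(55.1))]
now [(np.float32(93.73), np.float64(122.7)), (np.float32(94.12), np.float64(57.3))]
big rim (np.float32(93.39), np.float64(54.9))h.py:27: RuntimeWarning: divide by zero encountered in scalar divide
  m=np.where(col<55)[0][-1]+r0;D.append((u,m+(55-g[m,u])/(g[m+1,u]-g[m,u])))
h.py:7: RuntimeWarning: invalid value encountered in multiply
  o=T[:3,3];return (o+d*((z-o[2])/d[:,2])[:,None])[:,:2]
```

>>> jog_arm([
  {"gripper": 0.5,"translation": [-0.0068,0.08,0],"dr": [0,0,0]},
  {"gripper": 0.5,"translation": [-0.0068,0.08,0],"dr": [0,0,0]},
  {"gripper": 0.5,"translation": [-0.0068,0.08,0],"dr": [0,0,0]},
  {"gripper": 0.5,"translation": [-0.0068,0.08,0],"dr": [0,0,0]},
  {"gripper": 0.5,"translation": [-0.0068,0.08,0],"dr": [0,0,0]},
  {"gripper": 0.5,"translation": [-0.0068,0.08,0],"dr": [0,0,0]},
  {"gripper": 0.5,"translation": [-0.0068,0.08,0],"dr": [0,0,0]},
  {"gripper": 0.5,"translation": [-0.0068,0.08,0],"dr": [0,0,0]},
  {"gripper": 0.5,"translation": [-0.0068,0.08,0],"dr": [0,0,0]},
  {"gripper": 0.5,"translation": [-0.0045,0.05,0],"dr": [0,0,0]},
  {"gripper": 0.5,"translation": [-0.0025,0.03,0],"dr": [0,0,0]},
  {"gripper": 0.5,"translation": [0,0,0],"dr": [0,0,0]},
])

```text
clock: 11.65
eef_pos: [520.3, -246.3, 32.4]
tcp_rot: [-3.141, 0.0, 0.063]
contact_force: [-0.1, 0.4, -0.4]
opening: 0.25
```

```bash
python3 - <<'E'
from h import *
s=r.sense();p=s["eef_pos"][:2];print(s["eef_pos"],s["tcp_rot"],"local",p@N-417.8,p@Y+61.4,s["contact_force"])
t=r.grab_frame("top");cv2.imwrite("pics/t7.png",t);w=r.grab_frame("wrist");cv2.imwrite("pics/w7.png",w);sc=r.grab_frame("scene")
cv2.imwrite("pics/v7.png",cv2.convertScaleAbs(np.vstack([np.hstack([cv2.resize(w,(400,300)),cv2.resize(t[150:300,290:490],(400,300),interpolation=2)]),np.hstack([cv2.resize(sc[200:380,140:380],(400,300),interpolation=2),cv2.resize(t,(400,300))])]),alpha=1.5,beta=10))
for u in(385,392,400):
    try:print(u,longedges(t,u-6,u+6,215,258))
    except Exception as e:print(e)
E
```

```text
[ 520.31190281 -246.28977269   32.3793762 ] [-3.14138886e+00  2.42245350e-04  6.30327047e-02] local 86.79795502760703 -215.66516527201034 [-0.14937594  0.35637968 -0.3889566 ]
385 [(np.float32(0.0), np.float64(-417.8)), (np.float32(0.0), np.float64(-417.8))]
392 [(np.float32(92.99), np.float64(120.4)), (np.float32(92.05), np.float64(55.5))]
400 [(np.float32(93.59), np.float64(120.3)), (np.float32(94.2), np.float64(55.2))]h.py:26: RuntimeWarning: divide by zero encountered in scalar divide
  U.append((u,k-1+(g[k-1,u]-78)/(g[k-1,u]-g[k,u])))
h.py:27: RuntimeWarning: divide by zero encountered in scalar divide
  m=np.where(col<55)[0][-1]+r0;D.append((u,m+(55-g[m,u])/(g[m+1,u]-g[m,u])))
h.py:7: RuntimeWarning: invalid value encountered in multiply
  o=T[:3,3];return (o+d*((z-o[2])/d[:,2])[:,None])[:,:2]
```

View pics/v7.png

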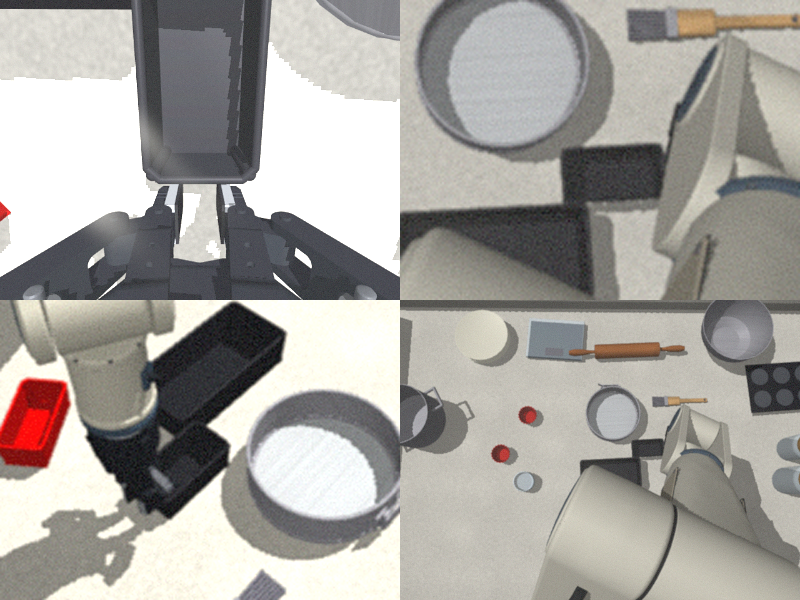

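The tin is centred in the gap mouth: its rim edges are at local x of about 54 and 120.4, with walls at about 52 and 124. Brush and cutter are untouched. I'll push straight on and watch the force.

>>> jog_arm([
  {"gripper": 0.5,"translation": [-0.0045,0.08,0],"dr": [0,0,0]},
  {"gripper": 0.5,"translation": [-0.0045,0.08,0],"dr": [0,0,0]},
  {"gripper": 0.5,"translation": [-0.0045,0.08,0],"dr": [0,0,0]},
  {"gripper": 0.5,"translation": [-0.0045,0.08,0],"dr": [0,0,0]},
  {"gripper": 0.5,"translation": [-0.0045,0.08,0],"dr": [0,0,0]},
  {"gripper": 0.5,"translation": [-0.0045,0.08,0],"dr": [0,0,0]},
  {"gripper": 0.5,"translation": [-0.0045,0.08,0],"dr": [0,0,0]},
  {"gripper": 0.5,"translation": [-0.0045,0.08,0],"dr": [0,0,0]},
  {"gripper": 0.5,"translation": [-0.0045,0.08,0],"dr": [0,0,0]},
  {"gripper": 0.5,"translation": [-0.0045,0.08,0],"dr": [0,0,0]},
])

```text
clock: 12.63
eef_pos: [515.8, -166.1, 32.4]
tcp_rot: [-3.142, 0.0, 0.063]
contact_force: [0.0, -1.6, 0.1]
opening: 0.255
```

```bash
python3 - <<'E' 2>/dev/null
from h import *
s=r.sense();p=s["eef_pos"][:2];print(s["eef_pos"],s["tcp_rot"],"local",p@N-417.8,p@Y+61.4,s["contact_force"])
c=r.calibration("wrist");w=r.grab_frame("wrist");cv2.imwrite("pics/w8.png",w)
# compare tin rear rim and finger area with the previous wrist view (tin should look the same in the wrist frame)
a=cv2.imread("pics/w7.png")
for v in(200,240,260):
    print(v,[int(np.where(i[v,180:440].max(1)<60)[0][0])+180 if (i[v,180:440].max(1)<60).any() else None for i in(a,w)],[int(np.where(i[v,180:460].max(1)<60)[0][-1])+180 for i in(a,w)])
for u in(300,320,340):print(u,[int(np.where(i[100:320,u].max(1)>120)[0][0])+100 for i in(a,w)])
sh=cv2.phaseCorrelate(*[np.float32(cv2.cvtColor(i,6)[150:290,220:420]) for i in(a,w)]);print(sh)
E
```

```text
[ 515.83773055 -166.12665472   32.3756238 ] [-3.14159225e+00  3.20891036e-05  6.26056090e-02] local 87.14162335115935 -135.37789057686618 [ 0.00433527 -1.57305993  0.07785566]
200 [243, 191] [418, 418]
240 [272, 180] [416, 405]
260 [228, 190] [414, 414]
300 [295, 297]
320 [295, 297]
340 [295, 297]
((-0.7549086226822368, 1.5976114607399694), 0.8903363105985853)
```

>>> jog_arm([
  {"gripper": 0.5,"translation": [-0.0048,0.08,0],"dr": [0,0,0]},
  {"gripper": 0.5,"translation": [-0.0048,0.08,0],"dr": [0,0,0]},
  {"gripper": 0.5,"translation": [-0.0048,0.08,0],"dr": [0,0,0]},
  {"gripper": 0.5,"translation": [-0.0048,0.08,0],"dr": [0,0,0]},
  {"gripper": 0.5,"translation": [-0.0048,0.08,0],"dr": [0,0,0]},
  {"gripper": 0.5,"translation": [-0.0048,0.08,0],"dr": [0,0,0]},
  {"gripper": 0.5,"translation": [-0.0048,0.08,0],"dr": [0,0,0]},
  {"gripper": 0.5,"translation": [-0.0048,0.08,0],"dr": [0,0,0]},
])

```text
clock: 13.35
eef_pos: [512.0, -102.2, 32.4]
tcp_rot: [3.142, 0.0, 0.063]
contact_force: [-0.3, -1.0, 0.5]
opening: 0.25
```

```bash
cat > chk.py <<'E'
from h import *
import sys
s=r.sense();p=s["eef_pos"][:2];print(s["clock"],s["eef_pos"],"local",p@N-417.8,p@Y+61.4,s["contact_force"])
w=r.grab_frame("wrist");cv2.imwrite(f"pics/w{sys.argv[1]}.png",w);a=cv2.imread("pics/w7.png")
print("rear rows",[int(np.where(w[100:320,u].max(1)>120)[0][0])+100 for u in(300,320,340)],"tin view shift",cv2.phaseCorrelate(*[np.float32(cv2.cvtColor(i,6)[150:290,220:420]) for i in(a,w)]))
E
python3 chk.py 9
```

```text
13.35 [ 511.99897836 -102.15914735   32.39328869] local 87.14783135486954 -71.2951995906381 [-0.27725385 -0.98187445  0.45456465]
rear rows [297, 297, 297] tin view shift ((-0.5456143687718651, 1.8089666490268286), 0.3946663560801082)
```

>>> jog_arm([
  {"gripper": 0.5,"translation": [-0.0048,0.08,0],"dr": [0,0,0]},
  {"gripper": 0.5,"translation": [-0.0048,0.08,0],"dr": [0,0,0]},
  {"gripper": 0.5,"translation": [-0.0048,0.08,0],"dr": [0,0,0]},
  {"gripper": 0.5,"translation": [-0.0048,0.08,0],"dr": [0,0,0]},
  {"gripper": 0.5,"translation": [-0.0048,0.08,0],"dr": [0,0,0]},
  {"gripper": 0.5,"translation": [-0.0048,0.08,0],"dr": [0,0,0]},
  {"gripper": 0.5,"translation": [-0.0048,0.08,0],"dr": [0,0,0]},
  {"gripper": 0.5,"translation": [-0.0048,0.08,0],"dr": [0,0,0]},
  {"gripper": 0.5,"translation": [-0.0048,0.08,0],"dr": [0,0,0]},
  {"gripper": 0.5,"translation": [-0.0048,0.08,0],"dr": [0,0,0]},
  {"gripper": 0.5,"translation": [-0.0048,0.08,0],"dr": [0,0,0]},
  {"gripper": 0.5,"translation": [-0.0048,0.08,0],"dr": [0,0,0]},
])

```text
clock: 14.4
eef_pos: [506.2, -6.2, 32.4]
tcp_rot: [-3.142, 0.0, 0.062]
contact_force: [0.7, -1.3, 0.2]
opening: 0.251
```

```bash
python3 chk.py 10
```

```text
14.4 [506.24029051  -6.18632171  32.39069254] local 87.15787868652086 24.85039623820331 [ 0.67004107 -1.301229    0.16465646]
rear rows [297, 297, 297] tin view shift ((-0.24201941201255295, 1.4017112578091258), 0.4183818944295247)
```

>>> jog_arm([
  {"gripper": 0.5,"translation": [-0.006,0.1,0],"dr": [0,0,0]},
  {"gripper": 0.5,"translation": [-0.006,0.1,0],"dr": [0,0,0]},
  {"gripper": 0.5,"translation": [-0.006,0.1,0],"dr": [0,0,0]},
  {"gripper": 0.5,"translation": [-0.006,0.1,0],"dr": [0,0,0]},
  {"gripper": 0.5,"translation": [-0.006,0.1,0],"dr": [0,0,0]},
  {"gripper": 0.5,"translation": [-0.006,0.1,0],"dr": [0,0,0]},
  {"gripper": 0.5,"translation": [-0.006,0.1,0],"dr": [0,0,0]},
  {"gripper": 0.5,"translation": [-0.006,0.1,0],"dr": [0,0,0]},
  {"gripper": 0.5,"translation": [-0.006,0.1,0],"dr": [0,0,0]},
  {"gripper": 0.5,"translation": [-0.006,0.1,0],"dr": [0,0,0]},
  {"gripper": 0.5,"translation": [-0.005,0.08,0],"dr": [0,0,0]},
  {"gripper": 0.5,"translation": [-0.003,0.05,0],"dr": [0,0,0]},
])

```text
clock: 15.45
eef_pos: [499.4, 107.1, 32.4]
tcp_rot: [-3.142, -0.0, 0.063]
contact_force: [0.3, -0.2, 0.4]
opening: 0.249
```

>>> jog_arm([
  {"gripper": 0.5,"translation": [-0.001,0.02,0],"dr": [0,0,0]},
  {"gripper": 0.5,"translation": [0,0,0],"dr": [0,0,0]},
  {"gripper": 0.5,"translation": [0.006,-0.1,0],"dr": [0,0,0]},
  {"gripper": 0.5,"translation": [0.012,-0.2,0],"dr": [0,0,0]},
  {"gripper": 0.5,"translation": [0,0,0.3],"dr": [0,0,0]},
  {"gripper": 0.5,"translation": [0,0,0.35],"dr": [0,0,0]},
  {"gripper": 0.5,"translation": [0,0,0.35],"dr": [0,0,0]},
  {"gripper": 0.5,"translation": [0,-0.3,0.35],"dr": [0,0,0]},
  {"gripper": 0.5,"translation": [0,-0.38,0.1],"dr": [0,0,0]},
  {"gripper": 0.5,"translation": [0,-0.38,0],"dr": [0,0,0]},
  {"gripper": 0.5,"translation": [0,-0.38,0],"dr": [0,0,0]},
  {"gripper": 0.5,"translation": [0,0,0],"dr": [0,0,0]},
])

```text
clock: 16.45
eef_pos: [501.0, -69.4, 174.7]
tcp_rot: [3.139, -0.001, 0.059]
contact_force: [-0.3, 0.4, -0.7]
opening: 0.255
```

```bash
python3 - <<'E'
from h import *
s=r.sense();print(s["clock"],s["eef_pos"],s["contact_force"])
t=r.grab_frame("top");cv2.imwrite("pics/t11.png",t);a=cv2.imread("pics/top0.png")
for th in(38,50):print(rim(t,(205,205,285,275),th=th))
for nm,(u,v,h) in dict(brush=(448,160,45),cutter=(505,291,18),ram=(199,291,18),m1=(161,246,18),m2=(204,184,18)).items():
    x,y=slice(max(v-h//2-6,0),v+h//2+6),slice(u-h-6,u+h+6)
    print(nm,cv2.phaseCorrelate(*[np.float32(cv2.cvtColor(i,6)[x,y]) for i in(a,t)]))
E
```

```text
16.45 [501.00657677 -69.37751186 174.6560536 ] [-0.27041788  0.38523737 -0.74418241]
(array([496.3, 181.2]), array([ 58.8, 113.3]), 94.1, 'local x 88.5 y 212.5')
(array([495.4, 179.5]), array([ 63.2, 116.4]), 93.5, 'local x 87.5 y 210.9')
brush ((0.031032884848293918, -0.03911273682774663), 0.8699620841461935)
cutter ((-5.045178030026651, -2.417188885495321), 0.4299170407983992)
ram ((0.11305295965044948, 0.06370562293640525), 0.9710088587469525)
m1 ((0.04521232174565171, 0.06783923706487194), 1.0694228685564464)
m2 ((-0.15332953689996742, 0.04015327673905489), 1.0717326289249791)
```

```bash
python3 - <<'E'
from h import *
for f in("top0","t5","t6","t11"):
    g=cv2.createCLAHE(3).apply(cv2.cvtColor(cv2.imread(f"pics/{f}.png"),6)[262:320,475:535]);print(f,cv2.HoughCircles(g,cv2.HOUGH_GRADIENT,1,30,param1=80,param2=10,minRadius=11,maxRadius=17),g.mean())
r.sign_off();print(r.sense()["clock"])
E
```

```text
top0 [[[28.5 27.5 14.1]]] 133.7367816091954
t5 [[[28.5 28.5 14.1]]] 135.79051724137932
t6 [[[30.5 30.5 16.4]]] 107.1985632183908
t11 [[[28.5 29.5 15.2]]] 105.77787356321839
the job is handed in; nothing more can be done
the job is handed in; nothing more can be done
```

I pushed the small tin straight through the gap and out the far side using only the fingertips, then handed the job in at about 16.5 s. I pushed its long side first to bring it into line with the gap, then its rear end.

**Final position:** the last top view puts the tin at about x = 88, y = 211 mm in the big tin's frame, within the 10–170 and 170–330 mm limits. It is parallel to the gap. The gripper is clear of everything, about 175 mm above the shelf.

**Contact forces:** readings were never above about 2 N, but I only read the force at the end of each move.

**Things to leave alone:**
- **Brush, ramekin and muffin cups:** image comparison with the start shows no movement.
- **Cutter:** the checks disagreed. One image comparison, poor because of the arm's shadow, suggested a shift of about 5 pixels (roughly 12 mm). A circle fit put it within about 2 pixels (roughly 5 mm) of where it started. The arm was not steered near it, so I take it as unmoved.

**What went wrong:** my first long-side push passed over the tin's rim without shifting it noticeably, because the fingertips sat higher than I had assumed. I repeated it lower with the fingers more closed. I found no sign of lifting or tipping, but I did not measure the tin's height or tilt directly, and I had no picture views left to look at it at the end.

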